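Tune the second-hand radio by its thumbwheel

TASK

Switch the radio on with a fingertip press of the round button on its top, then roll the wide knurled thumbwheel on its top towards the radio's back by fingertip friction, click by click, until it clicks into the detent where the white line across the wheel stands at the very top, level with the two small white pointers beside it. Only touch, press and stroke: do not lift the radio or shove it along the table, and leave the narrow wheel and the other things on the table as they are.

Things in the scene. Friction and masses are not known exactly. Their poses are not given: they have to be found in the camera images.
- radio: Loose black table radio, 130 deep (x), 280 wide (y), 90 mm high, 0.95 kg. Origin: centre of its underside on the table, z up. Front (speaker, dial window) faces its -x, back +x. On its flat top, in its frame: wide thumbwheel at x 0, y +80 mm; round power button at x -5, y -5; narrow wheel (to be left alone) at x 0, y -90; thin aerial lying along the back edge at x +52, up to 9 mm above the top.
- tuner_top (a point): Topmost point of the wide dark-steel thumbwheel, midway across its width, 106 mm above the radio's underside; fixed to the radio, with its axes (x to the back, y along the axle). Wheel 72 mm in diameter, 26 mm wide, axle level; sticks out 16 mm above the radio's top between two fixed brass cheeks, each 5 mm thick, 66 mm long in x, 8 mm high. Rim of ordinary dry friction.
- tuner (a joint): Wide wheel's angle, rad: 0 with the white line at the very top, growing as the wheel's top rolls to the radio's back (+x). Detents every 0.419 rad (15 mm of rim travel); starts one or two short, near -0.419 or -0.838. Passing one takes about 1.5 N along the rim (5 N of downward press is ample); let go past half-way it snaps to the nearest. It turns on beyond 0 if pushed.
- power (a joint): Travel of the power button, m: 0 released, 0.006 fully pressed, growing downwards. Springs back; takes 5 N to press fully.
- power_top (a point): Centre of the upper face of the round silvery power button (26 mm in diameter) when released; it moves with the button.
- tone (a joint): Angle of the narrow wheel, rad; starts at 0, to be left alone. The wheel is 10 mm wide and sticks out 8 mm.
- candlestick: Bystander: brass candlestick, 72 mm foot, 115 mm high; origin at the centre of its foot.
- jewel_box: Bystander: black lacquered jewellery box, 126 x 166 x 87 mm; origin at the centre of its underside.
- cup: Bystander: white china mug, 72 mm across, 60 mm high; origin at the centre of its underside.

How it is judged:
By the outcome, as a careful person would: the job done as asked, in the order asked, and still so for the second after the job is handed in, with the robot touching nothing.
It also fails if it takes over 45 s, if anything falls off the work surface, if the arm or the gripper's body presses on something with over 40 N, if the wrist force passes 120 N, or if a joint passes its speed limit or range.

ROBOT

A 7-joint arm with a two-finger parallel gripper is mounted at the origin on the work surface. World frame = base frame: x ahead of the robot, y to its left, z up, the work surface at z = 0. Lengths are in m, angles in rad, forces in N, time in s.
With the tool pointing down it reaches from about 0.35 to 0.9 m from the base axis. Payload 19.9 kg.
Tool frame: the origin (TCP) lies between the finger pads; the fingertips stand 19 mm ahead of it and the grasp point (between the pads) is the TCP; z points along the fingers, y is the direction in which the jaws open and shut (so a half turn about z gives the same grasp; the last joint's range is limited). The gripper opens to 94 mm and grips with 3 to 60 N. Pads are 16 mm wide; open, the fingers measure 119 mm over their backs; the gripper's body (75 mm by 177 mm) begins 78 mm behind the grasp point.
Start: joints at [1.19, 0.417, -0.01, 1.614, 0.005, 1.111, -0.053], TCP at [0.208, -0.589, 0.224] pointing down, gripper open.
Joint ranges: [-2.81, 2.81], [-0.39, 2.02], [-1.27, 1.25], [0.06, 2.57], [-1.19, 4.33], [0.19, 2], [-2.82, 2.82]. Speed limits (rad/s): [1.89, 1.89, 2.39, 2.39, 3.01, 3.01, 3.01].

INTERFACE

Orientations are given as a 3x3 rotation matrix whose columns are the frame's x, y, z axes.
In Python, from rig import robot gives the robot as it stands. Calls block until the motion is done:
- robot.move_ptp(position, orientation): joint-space move of the TCP to a pose.
- robot.move_linear(position, velocity=0.15, frame=None, threshold=None): straight line of the TCP; frame=None keeps the orientation; velocity is the mean speed in m/s. With threshold (N) it stops when the force on the tool has changed by that much, and returns True; else False.
- robot.goto_joints(angles): joint-space move.
- robot.gripper_to(opening): finger opening in m; the grip force is fixed at half the most; returns when the fingers have stopped.
- robot.pause(seconds).
- robot.ik(position, orientation): joint angles nearest the present ones, or None.
- robot.get_state(): the state.
- robot.grab_frame(name): name is "side" or "top"; returns the picture (420x560x3 uint8, red, green, blue); there is no depth.
- robot.camera_info(name): a dict with "fx", "fy", "cx", "cy" (pixels), "dist" ([k1, k2, p1, p2, k3] as OpenCV has them; the pictures are not rectified), "rvec" (rotation vector, rad) and "tvec" (3), from world to camera coordinates, as OpenCV has them. Camera axes: x right, y down, z forward; pixel columns grow to the right and rows downward; lengths in m; the calibration is good to about 2 mm. A picture is of the moment at which its call begins. camera_info takes no time and is no camera call.
A pose or a line that the arm cannot do raises robot.PlanningError and nothing moves.
- robot.sign_off(): hands the job in, once; it reports no verdict.
The state is a dict: "time": time; "qpos": joint angles; "joint_vel": joint speeds; "effort": joint torques, N m; "ee_pos": TCP position; "tool_rot": TCP orientation; "force": force on the tool from outside, world axes, zero at the start; "moment": the same for the moment, N m; "opening": finger opening in m.
Only numpy, scipy, OpenCV 4.12 (cv2) and the standard library are available. Lean on these libraries where they do the work, as an engineer would, in place of code of your own. Each camera call takes 0.05 s, during which the arm holds its last target. There are 200 camera calls.

## Working session

There is one attempt and no reset: what is moved stays moved. The work goes in short steps, each a Python script; the robot and the scene stay as the last script left them, time stands still between calls to the robot, and variables do not carry over. Pictures are saved under pics/ and viewed, about 8 in all and at most 12, crops included, and the job is handed in when it is done.

```bash
mkdir -p pics; ls
python3 - <<'E'
from rig import robot
import cv2
for n in("side","top"):
    cv2.imwrite(f"pics/{n}0.png",robot.grab_frame(n)[:,:,::-1]); print(n,robot.camera_info(n))
s=robot.get_state();print(s["time"],s["tool_rot"],s["opening"])
E
```

```text
pics
side {'fx': 483.04529862443894, 'fy': 483.04529862443894, 'cx': 289.27835201306664, 'cy': 211.74323022409882, 'dist': array([-0.08714447,  0.        ,  0.        ,  0.        ,  0.        ]), 'rvec': array([ 0.42373644, -2.60851068,  1.35410976]), 'tvec': array([0.58191451, 0.18836015, 1.06122291])}
top {'fx': 385.63914311517595, 'fy': 385.63914311517595, 'cx': 276.56078693359143, 'cy': 213.99046058308255, 'dist': array([-0.05186206,  0.        ,  0.        ,  0.        ,  0.        ]), 'rvec': array([ 2.12163825, -2.18429064,  0.11243632]), 'tvec': array([0.0261324 , 0.60268162, 0.78476269])}
0.1 [[ 9.42825624e-01  3.33286136e-01 -4.41416400e-04]
 [ 3.33286416e-01 -9.42825118e-01  9.80361972e-04]
 [-8.94374169e-05 -1.07142848e-03 -9.99999422e-01]] 0.09395588981925601
```

View pics/top0.png

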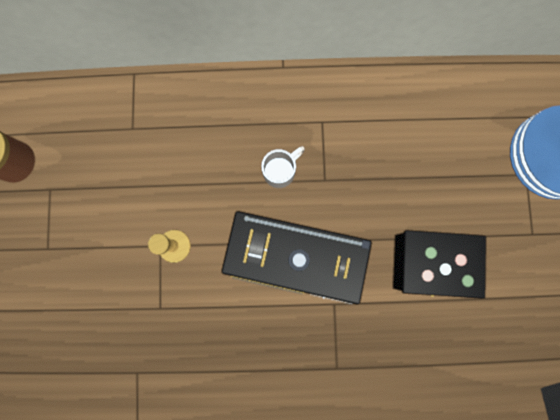

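View pics/side0.png

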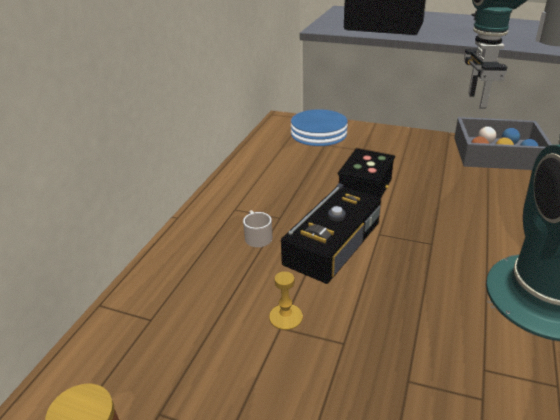

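Top view: wide wheel at about (256,248) between brass cheeks, button at (299,260), narrow wheel at (343,267), and the aerial along the upper (back) edge. Side view: the wide wheel is near (318,232).

```bash
cat > h.py <<'E'
import cv2, numpy as np
from rig import robot
def ray(n,uv,z):
    c=robot.camera_info(n);K=np.array([[c["fx"],0,c["cx"]],[0,c["fy"],c["cy"]],[0,0,1]])
    p=cv2.undistortPoints(np.array([[uv]],float),K,c["dist"])[0,0]
    R=cv2.Rodrigues(c["rvec"])[0];o=-R.T@c["tvec"];d=R.T@np.array([*p,1]);return o+d*(z-o[2])/d[2]
def proj(n,P):
    c=robot.camera_info(n);K=np.array([[c["fx"],0,c["cx"]],[0,c["fy"],c["cy"]],[0,0,1]])
    return cv2.projectPoints(np.array(P,float).reshape(-1,1,3),c["rvec"],c["tvec"],K,c["dist"])[0][:,0]
E
python3 - <<'E'
from h import *
im=cv2.imread("pics/top0.png");hsv=cv2.cvtColor(im,cv2.COLOR_BGR2HSV)
roi=np.zeros(im.shape[:2],np.uint8);roi[222:296,232:362]=255
m=cv2.inRange(hsv,(12,110,90),(35,255,255))&roi
n,_,st,ce=cv2.connectedComponentsWithStats(m)
for i in range(1,n):
    if st[i,4]>8: print("brass",st[i],ce[i],ray("top",ce[i],.098))
m=cv2.inRange(hsv,(0,0,130),(180,90,255))&roi
n,_,st,ce=cv2.connectedComponentsWithStats(m)
for i in range(1,n):
    if st[i,4]>8: print("silver",st[i],ce[i],ray("top",ce[i],.096))
# radio box top corners
m=cv2.inRange(im,(0,0,0),(60,60,60));m[:,:215]=0;m[:,380:]=0;m[:200]=0;m[310:]=0
c=max(cv2.findContours(m,0,2)[0],key=cv2.contourArea);r=cv2.minAreaRect(c);print(r)
for p in cv2.boxPoints(r):print(p,ray("top",p,.09))
s=cv2.imread("pics/side0.png")
a=cv2.resize(im[215:300,225:365],None,fx=5.5,fy=5.5,interpolation=2)
b=cv2.resize(s[200:265,280:350],None,fx=8,fy=8,interpolation=2)[:,:]
cv2.imwrite("pics/c1.png",cv2.resize(np.hstack([a[:460],cv2.resize(b,(495,460))]),(800,290)))
E
```

```text
brass [248 230   5  14  38] [249.94736842 236.36842105] [0.55326773 0.06106389 0.098     ]
brass [265 234   5  14  40] [267.225 240.8  ] [0.54364139 0.02747984 0.098     ]
brass [244 248   5  15  34] [245.76470588 254.58823529] [0.51802063 0.06994482 0.098     ]
brass [261 252   5  15  40] [263.15 259.1 ] [0.50835871 0.03630074 0.098     ]
brass [334 256   6  20  51] [336.78431373 265.66666667] [ 0.49160421 -0.1058763   0.098     ]
brass [344 258   6  20  43] [346.34883721 267.37209302] [ 0.48777182 -0.1242272   0.098     ]
silver [256 222 106  24 334] [311.04491018 232.64071856] [ 0.55720198 -0.05867762  0.096     ]
silver [246 244  17  15 165] [254.50909091 250.81212121] [0.52492176 0.05289063 0.096     ]
silver [264 248   4   4  13] [265.38461538 249.23076923] [0.52740112 0.03157064 0.096     ]
silver [292 253  15  14 161] [298.8136646  259.56521739] [ 0.50550307 -0.03293342  0.096     ]
silver [340 266   6   4  20] [342.3 267.5] [ 0.48771676 -0.11668892  0.096     ]
silver [232 277  70  18 122] [266.43442623 285.50819672] [0.4573999  0.03129706 0.096     ]
((296.6745300292969, 256.538330078125), (140.72268676757812, 63.98867416381836), 12.380756378173828)
[221.08966 272.7026 ] [0.48409428 0.11988999 0.09      ]
[234.80933 210.20206] [0.60683704 0.09092256 0.09      ]
[372.2594  240.37405] [ 0.53872758 -0.17912222  0.09      ]
[358.53973 302.8746 ] [ 0.41859293 -0.14601094  0.09      ]
```

View pics/c1.png

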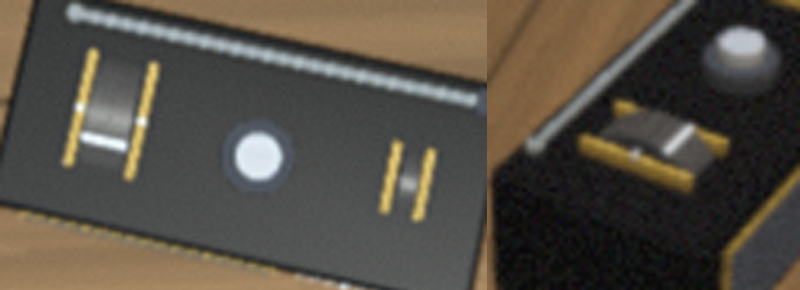

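The white line is about 15 mm in front of the pointers, so the wheel is one detent short (-0.419). The radio frame from the two cheek pairs gives wheel–wheel 169 mm against 170 mm, and predicts the button within 0.5 mm. Next: press the button.

```bash
cat >> h.py <<'E'
W=np.array([0.5308,0.0487]);Y=np.array([.0411,.1637]);Y/=np.linalg.norm(Y);X=np.array([Y[1],-Y[0]])
ROT=np.array([[*Y,0],[*X,0],[0,0,-1.]]).T
def P(x,y,tip): return np.array([*(W+x*X+(y-.08)*Y),tip+.019])   # radio frame xy, world height of tip
def st(t=""):
    s=robot.get_state();print(t,round(s["time"],2),"tip z",round(s["ee_pos"][2]-.019,4),"F",np.round(s["force"],2));return s
E
python3 - <<'E'
from h import *
robot.gripper_to(0.0)
q=[robot.ik(P(-.005,-.005,.14),r) for r in (ROT,ROT@np.diag([-1,-1,1]))];print(q)
robot.move_ptp(P(-.005,-.005,.14),ROT if q[0] is not None and abs(q[0][6])<2.6 else ROT@np.diag([-1,-1,1]))
st("above");print(robot.get_state()["ee_pos"],P(-.005,-.005,.14))
print(robot.move_linear(P(-.005,-.005,.115),.05,threshold=2.));st()
for z in np.arange(.112,.085,-.003):
    hit=robot.move_linear(P(-.005,-.005,z),.02,threshold=9.);s=st(hit)
    if hit or s["force"][2]>8: break
E
```

```text
[array([ 0.51257641,  0.34126712, -0.60330287,  1.95303904,  0.24132233,
        0.91826364, -0.45761071]), array([ 0.86682548,  0.50077252, -1.08144585,  1.94366082,  0.52315228,
        1.01252346,  2.44074675])]
above 3.78 tip z 0.14 F [-0.12  0.07 -0.29]
[ 0.50533839 -0.03353161  0.15898742] [ 0.50525204 -0.03252378  0.159     ]
False
 4.43 tip z 0.115 F [-0.04 -0.88 -0.54]
False 4.73 tip z 0.1121 F [0.05 0.02 1.86]
False 5.03 tip z 0.109 F [ 1.29 -0.14  3.99]
True 5.28 tip z 0.1061 F [-2.41 -0.5  11.04]
```

Contact was at about 113 mm and the button bottomed out at about 107 mm, which is the 6 mm travel at over 5 N. Release it and move to the wheel.

Run:
```python
from h import *
robot.pause(.2);st("pressed")
robot.move_linear(P(-.005,-.005,.135),.1)
robot.move_linear(P(-.008,.08,.135),.1)
robot.move_linear(P(-.008,.08,.111),.06,threshold=2.);s0=st("near")
for z in np.arange(.1095,.100,-.001):
    hit=robot.move_linear(P(-.008,.08,z),.02,threshold=4.5);s=st(hit)
    if hit or s["force"][2]>4.5: break
```

```text
pressed 5.48 tip z 0.1061 F [-2.17  0.86 11.39]
near 7.47 tip z 0.1108 F [ 0.15  0.41 -0.54]
False 7.72 tip z 0.1096 F [-0.07  0.42  0.48]
False 7.97 tip z 0.1085 F [-0.1   0.17 -0.63]
False 8.22 tip z 0.1075 F [1.13 0.06 0.11]
False 8.47 tip z 0.1064 F [-0.08 -0.01  0.63]
False 8.72 tip z 0.1057 F [-0.6   0.22  5.36]
```

Run:
```python
from h import *
z=.1055
for x in (-.005,-.002,.001,.004,.007):
    robot.move_linear(P(x,.08,z),.02);s=st(x)
    f=s["force"]; print("  along x",round(f[:2]@X,2))
    if f[2]<4: z-=.0004
    elif f[2]>9: z+=.0004
robot.move_linear(P(.007,.08,.135),.08)
robot.move_linear(P(-.005,-.02,.16),.15)
robot.move_linear(P(-.005,-.12,.25),.25);st()
t=robot.grab_frame("top");s=robot.grab_frame("side")
for n,i in(("top1",t),("side1",s)):cv2.imwrite(f"pics/{n}.png",i[:,:,::-1])
a=cv2.resize(t[210:310,215:385,::-1],(680,400),interpolation=2);cv2.imwrite("pics/c2.png",a)
```

```text
-0.005 9.03 tip z 0.106 F [-1.48 -0.92 10.4 ]
  along x -1.22
-0.002 9.32 tip z 0.1062 F [-0.82 -0.8   7.95]
  along x -0.6
0.001 9.62 tip z 0.1062 F [ 0.28 -1.22  5.47]
  along x 0.57
0.004 9.93 tip z 0.1061 F [ 1.28 -0.89  6.23]
  along x 1.46
0.007 10.22 tip z 0.1059 F [0.76 0.22 3.91]
  along x 0.69
 12.28 tip z 0.2491 F [ 0.26 -1.19 -0.65]
```

View pics/c2.png

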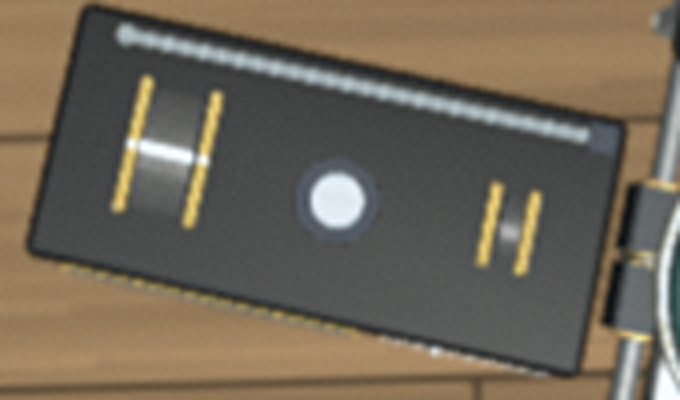

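View pics/side1.png

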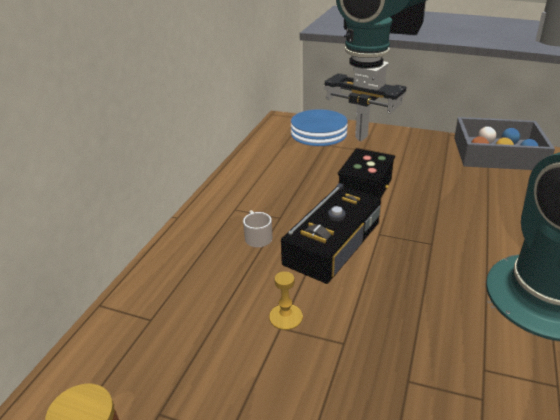

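The white line now runs straight between the two pointers at (130,145) and (203,160) in the crop, the button is back up, and nothing else looks moved. I'll do one numeric check for radio drift, then hand in.

Run:
```python
from h import *
for f in("top0","top1"):
    hsv=cv2.cvtColor(cv2.imread(f"pics/{f}.png"),cv2.COLOR_BGR2HSV);m=cv2.inRange(hsv,(12,110,90),(35,255,255))
    for a,b in((240,275),(330,352)):
        k=m[226:278,a:b];v,u=np.nonzero(k);print(f,[u.min()+a,u.max()+a,v.min()+226,v.max()+226],ray("top",(u.mean()+a,v.mean()+226),.098)[:2])
st();robot.sign_off()
```

```text
top0 [np.int64(244), np.int64(269), np.int64(230), np.int64(266)] [0.53098608 0.04768471]
top0 [np.int64(334), np.int64(349), np.int64(233), np.int64(277)] [ 0.49052615 -0.11434009]
top1 [np.int64(244), np.int64(270), np.int64(230), np.int64(266)] [0.53082896 0.04841953]
top1 [np.int64(334), np.int64(349), np.int64(256), np.int64(277)] [ 0.48990057 -0.1141846 ]
 12.38 tip z 0.2488 F [ 0.11  0.7  -0.72]
the job is handed in; nothing more can be done
```

The radio's power button was pressed first. The wide wheel was then rolled one detent back by fingertip friction, and its white line now stands level with the two pointers. I handed the job in at about 12.4 s on the robot's clock.

- **Button:** the closed fingertips met it at about 113 mm and pushed it the full 6 mm. It bottomed out at about 11 N, more than the 5 N needed. It looked released in the last picture. I had no separate sign, such as a lamp, that the radio is on; this rests on travel and force.
- **Wheel:** it started one detent short, with the line about 15 mm in front of the pointers. A single 15 mm stroke took it there, at about 4–10 N of downward press. After I lifted off, the last picture showed the line straight between the pointers.
- **Radio and other things:** the brass cheeks measured within 1 mm of where they started, which is inside the measurement noise. The narrow wheel and the other things on the table looked unmoved, judged by eye only. The robot was clear of everything when I handed in.

No check failed or disagreed.

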